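Gauge the gap under the sorting gate

ROBOT

A 6-joint arm with a two-finger parallel gripper is mounted at the origin on the work surface. World frame = base frame: x ahead of the robot, y to its left, z up, the work surface at z = 0. Lengths are in mm, angles in rad, forces in N, time in s.
With the tool pointing down it reaches from about 350 to 775 mm from the base axis. Payload 7.3 kg.
Tool frame: the origin (TCP) lies at the very end of the fingers, on their centre line; the grasp point (between the pads) lies 19 mm behind it; x points along the fingers, z is the direction in which the jaws open and shut, and the axes are right-handed (so a half turn about x gives the same grasp; the last joint's range is limited). The gripper opens to 92 mm and grips with 3 to 60 N. Pads are 19 mm wide; open, the fingers measure 130 mm over their backs; the gripper's body (75 mm by 190 mm) begins 47 mm behind the grasp point.
Start: joints at [-1.397, 0.342, 1.524, -0, 1.275, -0.146], TCP at [165.07, -498.394, 226.741] pointing down, gripper open.
Joint ranges: [-2.53, 2.53], [-0.77, 2.02], [0.04, 2.7], [-1, 4.14], [0.28, 2.66], [-3.11, 3.11]. Speed limits (rad/s): [2.57, 2.57, 3.14, 3.14, 3.14, 3.14].

INTERFACE

Orientations are given as [roll, pitch, yaw] about the fixed x, y, z axes, in that order (R = Rz(yaw) Ry(pitch) Rx(roll)).
In Python, from plant import * gives the robot as it stands.
- The arm moves only by the tool carry_out, never from a script. Its argument "rows" is a list of rows, each a list of 4 numbers: the shift along the world's x, y, z in mm, then the turn about the world's z in degrees. In form: [[x, y, z, twist], ...]. A call has 1 to 20 rows; each row is the pose to reach, as a shift and turn from the pose measured when the call began; what a row does not reach only later rows make up. A row lasts 1/12 s, in which the tool goes at most 41.7 mm and 7.16 degrees, less where a joint would pass 70% of its speed; a pose out of reach is approached as far as the arm can. A call with a gripper value outside its range is refused whole. "hand" is the finger opening in mm, from 0 to 91.8, set as the call begins (left out, the last holds). The fingers move at their own pace and stop on an object; the grip force is fixed at half the most. Time passes only in rows, so rows that repeat a pose let the fingers close. It gives the time, the measured TCP pose, the force and the opening at its end, in the units of the state.
- get_obs(): the state, without advancing time (a new reading comes with each control period).
- capture(name): name is "scene" or "top" or "wrist"; returns the picture (400x640x3 uint8, red, green, blue); there is no depth.
- camera_info(name): a dict with "camera_matrix" (3x3 intrinsics, pixels), "dist" ([k1, k2, p1, p2, k3] as OpenCV has them; the pictures are not rectified), "pose" (4x4, takes a point from camera to world coordinates); the wrist camera has in their place "mount" (4x4, takes a point from camera to tool coordinates, whose origin is the TCP and whose axes are the tool frame's). Camera axes: x right, y down, z forward; pixel columns grow to the right and rows downward; lengths in mm; the calibration is good to about 2 mm. A picture is of the moment at which its call begins: read the wrist's pose just before it. camera_info takes no time and is no camera call.
- close_job(): hands the job in, once; it reports no verdict.
The state is a dict: "time": time; "joint_positions": joint angles; "dq": joint speeds; "tau": joint torques, N m; "tool_pos": TCP position; "tcp_rot": TCP orientation; "contact_force": force on the tool from outside, world axes, zero at the start; "moment": the same for the moment, N m; "grip_width": finger opening in mm.
Only numpy, scipy, OpenCV 4.12 (cv2) and the standard library are available. Lean on these libraries where they do the work, as an engineer would, in place of code of your own. Each camera call takes 0.05 s, during which the arm holds its last target. There are 200 camera calls.

TASK

Pick up the taper gauge by its upright wooden grip, lay its blade flat on the steel bed in the gated lane, and slide it straight in under the front edge of the wooden gate until it drags snugly between bed and gate, the gate just lifting off its rest by a millimetre or so and never forced up more than a few millimetres. Finish while still gripping the gauge and holding it at that depth, flat on the bed; do not let go. Leave the lid, the funnel and the two stones where they are.

Things in the scene. Friction and masses are not known exactly. Their poses are not given: they have to be found in the camera images.
- gauge: Taper gauge, about 0.15 to 0.23 kg, standing on its flat underside on the bench: a steel blade 24 mm wide along +x with an upright wooden grip at its rear. Origin on the underside below the middle of the grip. +x points to the blade tip, z up. The blade's top slopes evenly from 3 mm thick at the tip (x = 130 mm) to 13 mm thick at x = 30 mm (1 mm per 10 mm); the rest back to x = -25 mm is 13 mm thick.
- gauge_grip (a point): Centre of the gauge's wooden grip, where to take it from above: 50 mm above the gauge's underside. The grip is 16 mm thick (along the gauge's y), 34 mm long (along x), and stands from 13 to 75 mm above the underside. Axes as the gauge.
- gauge_tip (a point): Middle of the blade tip at the underside: 130 mm ahead of the grip centre along the gauge's +x, 50 mm below it. Axes as the gauge.
- bed (a point): Point on the steel bed of the fixed trough, on its middle rail; height of the bed (30 mm above the bench). Trough axes: +y is the direction in which the lanes run and the gauge is slid in, x across, z up. The trough is 184 mm wide and reaches from y = -190 to y = 210 mm. It has two lanes 80 mm wide, centred at x = -44 and x = +44 mm, between wooden rails 8 mm wide and 6 mm high. Only one lane has the gate, on either side; a round lid lies over the other.
- mouth (a point): Middle of the lower front edge of the gate when it rests shut; the same axes as the trough (+y: into the gap, under the gate). It is 6 to 10 mm above the bed, the amount differs each time, and that is the gap to be gauged. The gate leaf is 66 mm wide, 96 mm long (along +y), 10 mm thick, and has posts and a crossbar 90 mm behind its front edge, up to 43 mm above this point.
- gate (a joint): Pivot angle of the small wooden gate leaf about a level axis 90 mm behind its front edge: 0 at rest, growing as the front edge is lifted (0.011 rad per mm of lift), free up to 0.3. A spring holds it down: about 2 to 3 N at the front edge as it leaves its rest, and 2 N more per mm of lift. Once they touch, each 10 mm of further sliding lifts the gate about 1 mm. The blade being pushed in then drags with roughly once to twice that force.
- lid_mid (a point): Round maple lid, 104 mm across, 23 mm high with its knob, lying on the rails of the lane without gate; point on its axis 6 mm above its underside. Leave alone.
- funnel_mid (a point): Tin funnel standing mouth down on the bench, 110 mm across, 95 mm high; point on its axis 40 mm up. Leave alone.
- black_stone_mid (a point): Black basalt stone, a lens 22 mm across and 9 mm thick, lying in the far (+y) end of a lane; its centre. Leave alone.
- white_stone_mid (a point): White shell stone, a lens 22 mm across and 9 mm thick, lying in the far (+y) end of a lane; its centre. Leave alone.
Mind the look-alikes: they are no part of the job. What is meant by the gauge is not black or blue, and is the smaller of those in its own colour.

How it is judged:
By the outcome, as a careful person would: the job done as asked, in the order asked, and still so for the second after the job is handed in, while the arm keeps its last pose, push and grip.
It also fails if it takes over 64 s, if anything falls off the work surface, if the arm or the gripper's body presses on something with over 40 N, if the wrist force passes 120 N, or if a joint passes its speed limit or range.

## Working session

There is one attempt and no reset: what is moved stays moved. The work goes in short steps, Python scripts to look and compute and a tool call to move; the robot and the scene stay as the last step left them, time stands still between calls to the robot, and variables do not carry over. Pictures are saved under pics/ and viewed, about 8 in all and at most 12, crops included, and the job is handed in when it is done.

Besides the shell and the picture viewer there is one more tool, called after "Request:" by a JSON object that holds its "api" and its "payload", one argument or row to a line. carry_out: Moves the arm, as the interface text tells. Its arguments: {"type":"object","properties":{"rows":{"type":"array"},"hand":{"type":"number"}},"required":["rows"]}

```bash
mkdir -p pics && cat > h.py <<'E'
from plant import *
import numpy as np, cv2
from scipy.spatial.transform import Rotation as R
def save(n,im): cv2.imwrite('pics/'+n+'.png',cv2.cvtColor(im,cv2.COLOR_RGB2BGR))
def campose(name,obs=None):
    c=camera_info(name)
    if 'pose' in c: return c,np.array(c['pose'])
    T=np.eye(4);T[:3,:3]=R.from_euler('xyz',obs['tcp_rot']).as_matrix();T[:3,3]=obs['tool_pos']
    return c,T@np.array(c['mount'])
def ray(c,T,px):
    p=cv2.undistortPoints(np.array(px,float).reshape(-1,1,2),np.array(c['camera_matrix']),np.array(c['dist'])).reshape(-1,2)
    return T[:3,3],np.c_[p,np.ones(len(p))]@T[:3,:3].T
def onplane(c,T,px,z):
    o,d=ray(c,T,px); return o+d*((z-o[2])/d[:,2])[:,None]
def proj(c,T,P):
    Ti=np.linalg.inv(T);return cv2.projectPoints(np.array(P,float).reshape(-1,3),cv2.Rodrigues(Ti[:3,:3])[0],Ti[:3,3],np.array(c['camera_matrix']),np.array(c['dist']))[0].reshape(-1,2)
E
python3 - <<'E'
from h import *
o=get_obs();print(o)
for n in('scene','top'):
    im=capture(n);save(n,im);c,T=campose(n,o);print(n,T.round(2).tolist(),np.array(c['camera_matrix']).round(1).tolist())
E
```

```text
{'time': 0.0, 'joint_positions': array([-1.39695479e+00,  3.42685710e-01,  1.52502919e+00, -1.51021719e-05,
        1.27540704e+00, -1.45987097e-01]), 'dq': array([-2.02605200e-03,  1.50272350e-05, -3.78706904e-04, -1.65232205e-03,
        1.34581316e-03, -3.51751383e-04]), 'tau': array([ 2.09024515e-04, -4.31244421e+01, -2.44222820e+01,  7.19266268e-02,
        5.60265896e-02, -1.28948964e-04]), 'tool_pos': array([ 165.0123449 , -497.95439103,  226.05993216]), 'tcp_rot': array([3.00504845, 1.56926697, 1.75408517]), 'contact_force': array([ 0.10355287, -0.03023275,  0.50603215]), 'moment': array([-0.01577296,  0.0492999 ,  0.01458055]), 'grip_width': 92.10817073862349}
scene [[-0.61, 0.65, -0.46, 1088.89], [0.8, 0.48, -0.37, 289.86], [-0.01, -0.59, -0.81, 1023.06], [0.0, 0.0, 0.0, 1.0]] [[428.6, 0.0, 310.5], [0.0, 428.6, 203.5], [0.0, 0.0, 1.0]]
top [[-0.01, -1.0, 0.09, 398.3], [-1.0, 0.01, 0.01, -146.28], [-0.01, -0.09, -1.0, 1730.38], [0.0, 0.0, 0.0, 1.0]] [[505.2, 0.0, 316.9], [0.0, 505.2, 192.2], [0.0, 0.0, 1.0]]
```

View pics/top.png

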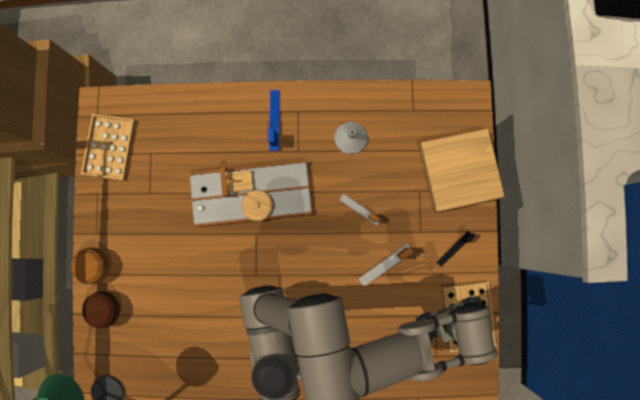

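View pics/scene.png

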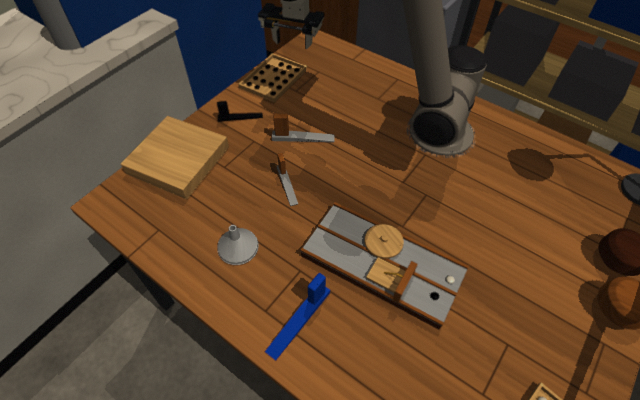

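Look-alikes, in the top picture: blue gauge (274,120), black gauge (457,247), large steel gauge (385,265) and small steel gauge (360,208). The one described is the small steel one at (360,208): grip near (375,215), tip near (342,197). The gate is in the upper lane at (240,181), with its front edge facing right. I'll check both in one close crop.

```bash
python3 - <<'E'
from h import *
t=cv2.imread('pics/top.png')
a=cv2.resize(t[150:235,180:400],(800,309),interpolation=cv2.INTER_CUBIC)
s=cv2.imread('pics/scene.png')
b=cv2.resize(s[140:330,260:480],(336,290),interpolation=cv2.INTER_CUBIC)
b2=cv2.resize(s[100:230,240:350],(245,290),interpolation=cv2.INTER_CUBIC)
o=np.zeros((600,800,3),np.uint8);o[:309]=a;o[310:,:336]=b;o[310:,340:585]=b2
cv2.imwrite('pics/crop.png',o)
c,T=campose('top')
for n,p,z in[('grip',(375,215),75),('tip',(342,197),3),('mouth',(253,181),45),('bigtip',(362,282),3),('biggrip',(405,250),75)]:print(n,onplane(c,T,[p],z).round(0))
# trough corners at z=36
P=onplane(c,T,[(190,175),(193,225),(313,215),(306,163)],34);print(P.round(0))
E
```

```text
grip [[ 468. -316.   75.]]
tip [[ 534. -211.    3.]]
mouth [[588.  89.  45.]]
bigtip [[ 244. -275.    3.]]
biggrip [[ 352. -412.   75.]]
[[ 612.  309.   34.]
 [ 441.  297.   34.]
 [ 472. -112.   34.]
 [ 648.  -89.   34.]]
```

View pics/crop.png

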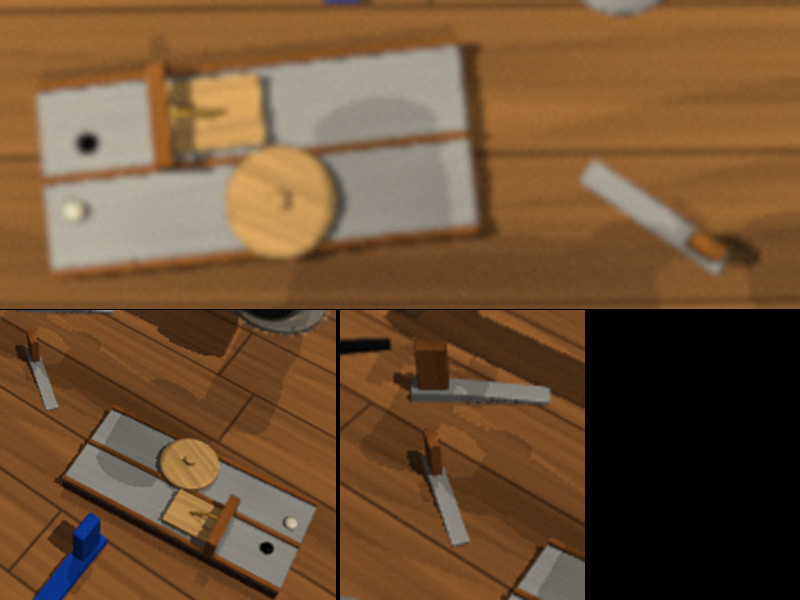

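```bash
python3 - <<'E'
from h import *
o=get_obs();M=R.from_euler('xyz',o['tcp_rot']).as_matrix();print(M.round(3),'jaw heading',np.degrees(np.arctan2(M[1,2],M[0,2])))
c=camera_info('wrist');print(np.array(c['mount']).round(2).tolist(),np.array(c['camera_matrix']).round(0).tolist())
print(np.array([468,-316,75])-o['tool_pos'])
# gauge heading from two masks in top (steel)
c,T=campose('top');im=cv2.imread('pics/top.png')[190:232,335:385];hsv=cv2.cvtColor(im,cv2.COLOR_BGR2HSV)
m=((hsv[...,1]<60)&(hsv[...,2]>90)).astype(np.uint8);ct=max(cv2.findContours(m,0,2)[0],key=cv2.contourArea)
r=cv2.boxPoints(cv2.minAreaRect(ct))+[335,190];print(onplane(c,T,r,8).round(0))
E
```

```text
[[-0.     0.949  0.314]
 [ 0.001  0.314 -0.949]
 [-1.     0.    -0.001]] jaw heading -71.67694027871111
[[0.0, -0.27, 0.96, -157.69], [-0.0, -0.96, -0.27, 71.97], [1.0, -0.0, -0.0, -0.94], [0.0, 0.0, 0.0, 1.0]] [[298.0, 0.0, 319.0], [0.0, 298.0, 202.0], [0.0, 0.0, 1.0]]
[ 303.00123051  182.00544628 -151.13270068]
[[ 525. -201.    8.]
 [ 545. -215.    8.]
 [ 482. -307.    8.]
 [ 462. -294.    8.]]
```

Request:
{"api": "carry_out", "payload": {
  "rows": [
    [40,25,0,5],
    [70,43,0,10],
    [100,62,0,15],
    [130,80,0,20],
    [160,98,0,25],
    [190,117,0,30],
    [220,135,0,35],
    [250,154,-5,37],
    [275,170,-15,37],
    [297,183,-30,37],
    [297,183,-40,37],
    [297,183,-40,37],
    [297,183,-40,37]
  ],
  "hand": 60
}}

```text
time: 1.18
tool_pos: [461.2, -315.0, 185.4]
tcp_rot: [3.139, 1.567, 2.534]
contact_force: [-0.4, 0.3, 0.0]
grip_width: 59.9
```

```bash
python3 - <<'E'
from h import *
o=get_obs();im=capture('wrist');save('w1',im);print(o['time'],o['tool_pos'],o['tcp_rot'],o['contact_force'])
c,T=campose('wrist',o)
for h in (8,75):print(proj(c,T,[[461.5,-315,h],[535,-208,h]]).round(0))
E
```

```text
1.1833 [ 461.21459044 -314.95573271  185.42125352] [3.13903988 1.56713831 2.53409134] [-0.37600019  0.3242382   0.00280306]
[[321. 184.]
 [321.  63.]]
[[321. 199.]
 [321.  48.]]
```

View pics/w1.png

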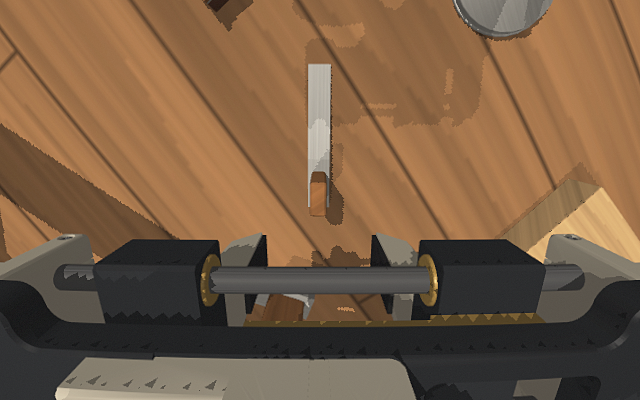

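The picture shows the small gauge directly ahead: blade centred at x≈319 (tip at row 64) and grip top at (318,199), where the prediction was (321,199). That agrees within about 2 mm, so I'll descend.

Request:
{"api": "carry_out", "payload": {
  "rows": [
    [-1.5,1,-30,0.5],
    [-1.5,1,-60,0.5],
    [-1.5,1,-90,0.5],
    [-1.5,1,-115,0.5],
    [-1.5,1,-135,0.5],
    [-1.5,1,-148,0.5],
    [-1.5,1,-154,0.5],
    [-1.5,1,-154,0.5],
    [-1.5,1,-154,0.5]
  ]
}}

```text
time: 1.98
tool_pos: [459.8, -315.7, 33.2]
tcp_rot: [-2.448, 1.57, -3.046]
contact_force: [-0.1, 0.1, 0.8]
grip_width: 60.1
```

Request:
{"api": "carry_out", "payload": {
  "rows": [
    [0,0,0,0],
    [0,0,0,0],
    [0,0,0,0],
    [0,0,0,0],
    [0,0,0,0],
    [0,0,0,0],
    [0,0,0,0],
    [0,0,0,0],
    [0,0,0,0],
    [0,0,0,0]
  ],
  "hand": 0
}}

```text
time: 2.82
tool_pos: [459.8, -315.6, 33.2]
tcp_rot: [-2.532, 1.57, -3.13]
contact_force: [-0.6, 0.7, 1.1]
grip_width: 15.8
```

Request:
{"api": "carry_out", "payload": {
  "rows": [
    [0,0,20,0],
    [0,0,50,0],
    [0,0,80,0],
    [15,25,100,5],
    [35,55,100,11],
    [55,87,100,17],
    [75,118,100,23],
    [95,150,100,29],
    [115,182,100,35],
    [130,206,100,39],
    [143,226,100,39],
    [143,226,100,39],
    [143,226,100,39]
  ]
}}

```text
time: 3.9
tool_pos: [602.8, -88.3, 132.5]
tcp_rot: [-3.066, 1.569, -2.981]
contact_force: [-0.8, -0.9, -2.3]
grip_width: 15.8
```

```bash
python3 - <<'E'
from h import *
o=get_obs();im=capture('wrist');save('w2',im);print(o['time'],o['tool_pos'],o['contact_force'],o['moment'],o['grip_width'])
M=R.from_euler('xyz',o['tcp_rot']).as_matrix();print('gauge heading',90+np.degrees(np.arctan2(M[1,2],M[0,2])),M[2])
E
```

```text
3.9 [602.84412389 -88.29538149 132.49666612] [-0.81465408 -0.93438392 -2.33125392] [-0.11798031 -0.09240782 -0.0114784 ] 15.810040104442189
gauge heading 94.86323924166665 [-9.99998369e-01 -1.36340628e-04 -1.80109168e-03]
```

View pics/w2.png

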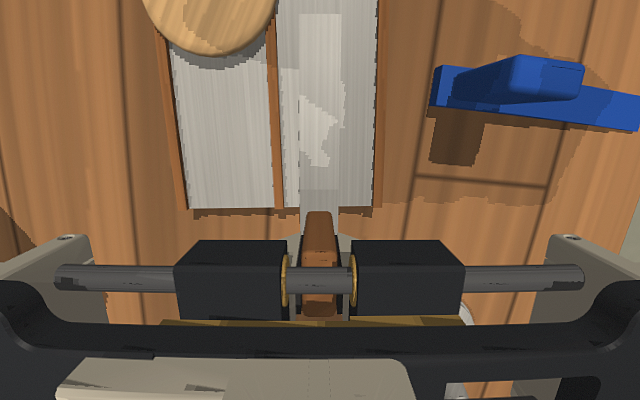

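The gauge is held, with the blade at x≈300–341 and its tip at row 13. The gated lane lies between the rails at x≈280 and x≈377. I'll measure the rail edges now.

```bash
python3 - <<'E'
from h import *
o=get_obs();im=cv2.imread('pics/w2.png');hsv=cv2.cvtColor(im,cv2.COLOR_BGR2HSV);s=hsv[...,1]>75
c,T=campose('wrist',o)
E={'midR':[], 'rightL':[], 'midL':[]}
for r in range(60,200,6):
    steel=~s[r]
    mr=[x for x in range(262,292) if s[r,x]]
    rl=[x for x in range(360,395) if s[r,x]]
    if mr and rl: E['midR'].append((max(mr)+.5,r));E['midL'].append((min(mr)-.5,r));E['rightL'].append((min(rl)-.5,r))
for k,z in(('midR',36),('midL',36),('rightL',36)):
    P=onplane(c,T,E[k],z);f=np.polyfit(P[:,1],P[:,0],1);res=P[:,0]-np.polyval(f,P[:,1])
    print(k,'x at y=-20:',np.polyval(f,-20).round(1),'heading',90-np.degrees(np.arctan(f[0])),'rms',res.std().round(2),P[[0,-1],:2].round(0).tolist())
# gauge blade tip px -> position (z of top of tip)
# blade edges
print('blade tip px->',onplane(c,T,[(299.5,13),(341,13)],132.5-33.2+3).round(1))
# rows of front end of the trough
print(onplane(c,T,[(230,209),(355,207)],30).round(0))
# top camera mouth: front edge of gate colour
t=cv2.imread('pics/top.png');c2,T2=campose('top')
h2=cv2.cvtColor(t,cv2.COLOR_BGR2HSV)
for r in (176,179,182,185):print(r,t[r,240:262,0].tolist())
print('stop end',onplane(c2,T2,[(191,183),(310,188)],30).round(0))
now=capture('top');save('top2',now)
E
```

```text
midR x at y=-20: 562.5 heading 95.75576690712705 rms 0.25 [[558.0, 26.0], [569.0, -86.0]]
midL x at y=-20: 554.1 heading 95.57970672605502 rms 0.26 [[550.0, 26.0], [561.0, -87.0]]
rightL x at y=-20: 641.5 heading 95.5897176335608 rms 0.26 [[637.0, 33.0], [648.0, -79.0]]
blade tip px-> [[579.2  41.4 102.3]
 [602.7  43.4 102.3]]
[[ 520. -102.   30.]
 [ 634.  -91.   30.]]
176 [93, 96, 94, 94, 96, 97, 98, 98, 95, 98, 96, 86, 77, 92, 122, 142, 148, 147, 148, 146, 147, 147]
179 [81, 82, 90, 94, 96, 94, 95, 96, 94, 92, 91, 79, 74, 86, 113, 132, 149, 146, 147, 147, 146, 146]
182 [86, 87, 87, 93, 93, 91, 92, 90, 90, 90, 88, 79, 74, 80, 95, 121, 140, 147, 148, 148, 146, 147]
185 [87, 86, 89, 87, 87, 90, 87, 90, 90, 88, 93, 91, 86, 81, 92, 121, 141, 149, 148, 149, 146, 147]
stop end [[ 585.  306.   30.]
 [ 564. -102.   30.]]
```

Request:
{"api": "carry_out", "payload": {
  "rows": [
    [5.7,0,0,0.75],
    [5.7,0,-20,0.75],
    [5.7,0,-40,0.75],
    [5.7,0,-55,0.75],
    [5.7,0,-63,0.75],
    [5.7,0,-65,0.75],
    [5.7,0,-65,0.75],
    [5.7,0,-65,0.75]
  ]
}}

```text
time: 4.67
tool_pos: [608.5, -90.6, 68.7]
tcp_rot: [-1.952, 1.57, -1.857]
contact_force: [0.3, 0.6, -2.3]
grip_width: 15.9
```

Request:
{"api": "carry_out", "payload": {
  "rows": [
    [0,0,-1,0],
    [0,0,-2,0],
    [0,0,-2,0],
    [0,0,-2,0]
  ]
}}

```text
time: 5.0
tool_pos: [608.7, -90.6, 67.1]
tcp_rot: [-1.362, 1.57, -1.268]
contact_force: [-0.2, -0.2, -2.4]
grip_width: 16.0
```

Request:
{"api": "carry_out", "payload": {
  "rows": [
    [0,0,-1,0],
    [0,0,-1,0],
    [0,0,-1,0]
  ]
}}

```text
time: 5.25
tool_pos: [608.7, -90.6, 66.1]
tcp_rot: [-1.437, 1.57, -1.342]
contact_force: [-0.1, 1.2, -1.5]
grip_width: 15.6
```

Request:
{"api": "carry_out", "payload": {
  "rows": [
    [0,0,-1,0],
    [0,0,-2,0],
    [0,0,-2,0],
    [0,0,-2,0]
  ]
}}

```text
time: 5.58
tool_pos: [608.6, -90.6, 63.9]
tcp_rot: [-1.69, 1.57, -1.595]
contact_force: [1.1, -0.1, -2.5]
grip_width: 15.9
```

Request:
{"api": "carry_out", "payload": {
  "rows": [
    [0,0,-1,0],
    [0,0,-1,0],
    [0,0,-1,0]
  ]
}}

```text
time: 5.83
tool_pos: [608.8, -90.6, 63.3]
tcp_rot: [-1.172, 1.57, -1.077]
contact_force: [-0.8, -0.1, 1.2]
grip_width: 15.8
```

Request:
{"api": "carry_out", "payload": {
  "rows": [
    [0,0,-1,0],
    [0,0,-1,0],
    [0,0,-1,0]
  ]
}}

```text
time: 6.08
tool_pos: [608.8, -90.6, 63.2]
tcp_rot: [-0.984, 1.569, -0.889]
contact_force: [-3.1, -0.4, 5.5]
grip_width: 15.4
```

Request:
{"api": "carry_out", "payload": {
  "rows": [
    [-0.8,8,-0.4,0],
    [-1.6,16,-0.4,0],
    [-2.4,24,-0.4,0],
    [-3.1,32,-0.4,0],
    [-3.9,40,-0.4,0],
    [-4.7,48,-0.4,0],
    [-5.5,56,-0.4,0],
    [-6.3,64,-0.4,0]
  ]
}}

```text
time: 6.75
tool_pos: [602.8, -26.1, 63.3]
tcp_rot: [-0.829, 1.568, -0.734]
contact_force: [1.2, -5.1, 4.6]
grip_width: 15.5
```

Request:
{"api": "carry_out", "payload": {
  "rows": [
    [-0.2,2,-0.5,0],
    [-0.4,4,-0.5,0],
    [-0.6,6,-0.5,0]
  ]
}}

```text
time: 7.0
tool_pos: [602.5, -19.6, 63.3]
tcp_rot: [-0.767, 1.567, -0.671]
contact_force: [-0.1, -5.4, 5.7]
grip_width: 15.7
```

Request:
{"api": "carry_out", "payload": {
  "rows": [
    [-0.2,2,-0.5,0],
    [-0.4,4,-0.5,0],
    [-0.6,6,-0.5,0]
  ]
}}

```text
time: 7.25
tool_pos: [602.3, -13.4, 63.3]
tcp_rot: [-0.713, 1.565, -0.617]
contact_force: [-0.1, -5.6, 6.3]
grip_width: 16.1
```

Request:
{"api": "carry_out", "payload": {
  "rows": [
    [-0.3,2,0.1,0],
    [-0.5,4,0.1,0],
    [-0.8,6,0.1,0]
  ]
}}

```text
time: 7.5
tool_pos: [601.4, -6.8, 63.3]
tcp_rot: [-0.734, 1.566, -0.638]
contact_force: [-0.4, -3.8, 3.3]
grip_width: 16.1
```

```bash
python3 - <<'E'
from h import *
o=get_obs()
M=R.from_euler('xyz',o['tcp_rot']).as_matrix();print('heading',90+np.degrees(np.arctan2(M[1,2],M[0,2])),'finger dir',M[:,0].round(4),'z',M[2].round(4),o['contact_force'],o['moment'])
im=capture('scene');save('s2',im)
c,T=campose('scene');p=proj(c,T,[o['tool_pos']])[0].astype(int);print(p)
t=cv2.resize(im[150:330,290:490],(800,720))[60:660];
w=capture('wrist');out=np.zeros((600,800,3),np.uint8);out[:]=t;out[:200,480:]=cv2.resize(w,(320,200));save('s2c',out)
E
```

```text
heading 95.51664852878518 finger dir [ 0.0041 -0.0031 -1.    ] z [-1.     -0.0034  0.0038] [-0.35588221 -3.789197    3.25135003] [-0.28286636 -0.13448701  0.04986271]
[337 244]
```

View pics/s2c.png

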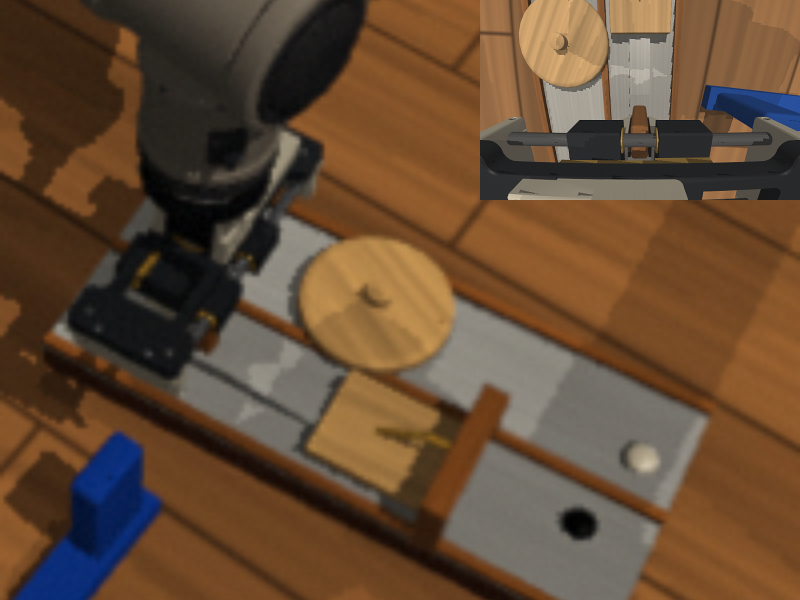

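The tip is under the gate, the lid and stones are where they were, and the wrist camera now sees the gate's front edge. I'll use that edge to track the lift.

```bash
cat >> h.py <<'E'
def gate(tag):
    """subpixel rows of the gate's upper front edge (left and right columns) -> height z if front edge lies at YF"""
    o=get_obs();w=capture('wrist');save(tag,w);c,T=campose('wrist',o)
    return o,cv2.cvtColor(w,cv2.COLOR_RGB2GRAY).astype(float),c,T
E
python3 - <<'E'
from h import *
o,g,c,T=gate('w3')
for x in (285,375): print(x,g[40:110,x-3:x+4].mean(1).round(0).astype(int).tolist())
im=cv2.imread('pics/w3.png')[0:200,220:420];cv2.imwrite('pics/w3c.png',cv2.resize(im,(600,600),interpolation=cv2.INTER_NEAREST))
E
```

```text
285 [153, 153, 154, 154, 154, 154, 154, 154, 154, 154, 154, 154, 155, 154, 154, 155, 155, 155, 155, 155, 155, 155, 156, 159, 148, 101, 71, 69, 75, 82, 83, 82, 83, 83, 83, 83, 83, 83, 83, 83, 83, 83, 81, 74, 137, 131, 128, 139, 157, 154, 154, 154, 154, 153, 154, 153, 153, 154, 153, 153, 153, 152, 153, 152, 153, 153, 153, 153, 152, 153]
375 [160, 161, 160, 161, 161, 161, 161, 161, 161, 161, 161, 161, 161, 161, 161, 162, 162, 161, 162, 162, 162, 162, 163, 162, 138, 88, 63, 82, 113, 136, 140, 138, 138, 137, 137, 136, 144, 149, 148, 148, 147, 147, 145, 151, 152, 151, 150, 149, 150, 149, 150, 149, 149, 149, 148, 149, 149, 148, 148, 149, 148, 147, 148, 147, 148, 147, 147, 147, 147, 147]
```

View pics/w3c.png

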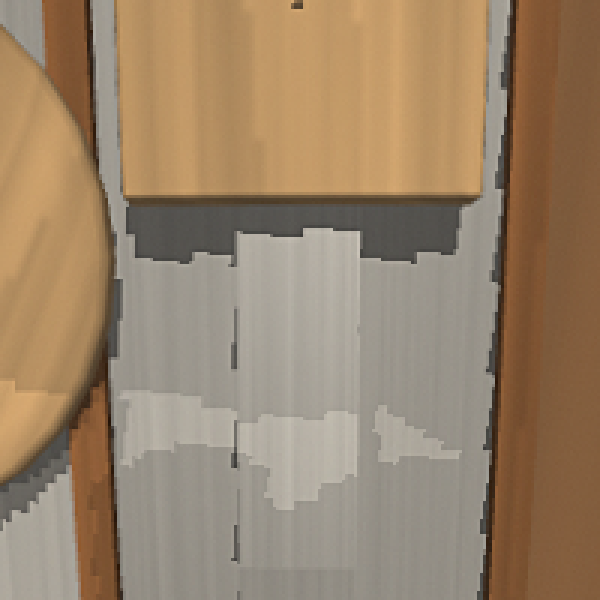

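The crop shows the leaf's front edge at about row 65 (full picture), square across, with the blade central beneath it. The leaf is ~119 px wide, which puts it at ~165 mm depth. That width gives the lift directly, about 0.7 px per mm.

```bash
cat >> h.py <<'E'
def lift(tag):
    o,_,c,T=gate(tag);im=cv2.imread('pics/'+tag+'.png').astype(float)
    sat=im[...,2]-im[...,0]           # red minus blue: wood vs steel
    col=sat[:,275:365].mean(1);f=next(r for r in range(110,5,-1) if col[r]>45)  # front edge row
    zs=[];pts=[]
    for r in range(f-14,f-2):
        row=sat[r];h=.5*np.median(row[275:365])
        l=next(x for x in range(285,230,-1) if row[x]<h);l+=(h-row[l])/(row[l+1]-row[l])
        q=next(x for x in range(355,410) if row[x]<h);q-=(h-row[q])/(row[q-1]-row[q])
        oo,d=ray(c,T,[(l,r),(q,r)]);d=d/-d[:,2:]
        zs.append(oo[2]-66/np.linalg.norm(d[1]-d[0]));pts.append((l,q))
    P=onplane(c,T,[(319,f+.5)],np.mean(zs))[0]
    M=R.from_euler('xyz',o['tcp_rot']).as_matrix()
    fy=o['contact_force'];print(tag,'t',round(o['time'],2),'tcp',o['tool_pos'].round(1),'F',fy.round(1),'topz %.2f +-%.2f'%(np.mean(zs),np.std(zs)/3.5),'front row',f,'edge y %.1f'%P[1],'tip y %.1f'%(o['tool_pos'][1]+129.4),'finger',M[:2,0].round(4))
E
python3 -c "
from h import *
lift('w4');lift('w4b')"
```

```text
w4 t 7.65 tcp [601.3  -6.5  63.2] F [0.2 0.  2.7] topz 44.43 +-0.04 front row 65 edge y 95.1 tip y 122.9 finger [ 0.0039 -0.0022]
w4b t 7.7 tcp [601.3  -6.5  63.3] F [-0.1  1.1  2.6] topz 44.48 +-0.05 front row 65 edge y 95.1 tip y 122.9 finger [ 0.0039 -0.002 ]
```

Request:
{"api": "carry_out", "payload": {
  "rows": [
    [-0.2,2,-0.1,0],
    [-0.4,4,-0.1,0],
    [-0.6,6,-0.1,0],
    [-0.8,8,-0.1,0],
    [-0.8,8,-0.1,0]
  ]
}}

```text
time: 8.17
tool_pos: [601.0, 0.0, 63.5]
tcp_rot: [-0.79, 1.564, -0.695]
contact_force: [1.1, -7.9, 4.4]
grip_width: 15.8
```

```bash
python3 -c "
from h import *
lift('w5')"
```

```text
w5 t 8.17 tcp [601.    0.   63.5] F [ 1.1 -7.9  4.4] topz 45.04 +-0.04 front row 77 edge y 95.4 tip y 129.4 finger [ 0.0052 -0.0043]
```

Request:
{"api": "carry_out", "payload": {
  "rows": [
    [-0.2,2,-0.1,0],
    [-0.4,4,-0.1,0],
    [-0.6,6,-0.1,0],
    [-0.8,8,-0.1,0],
    [-0.8,8,-0.1,0]
  ]
}}

```text
time: 8.63
tool_pos: [600.9, 6.0, 63.8]
tcp_rot: [-0.923, 1.561, -0.827]
contact_force: [1.1, -9.4, 4.5]
grip_width: 16.0
```

```bash
python3 -c "
from h import *
lift('w6')"
```

```text
w6 t 8.63 tcp [600.9   6.   63.8] F [ 1.1 -9.4  4.5] topz 45.41 +-0.06 front row 88 edge y 95.5 tip y 135.4 finger [ 0.0067 -0.0072]
```

The gate is lifting: about 0.6 mm, then about 1.0 mm over the resting height, and drag is up to 9 N. The hand rose 0.5 mm and tilted 0.4°, so I'll press down to seat the blade flat.

Request:
{"api": "carry_out", "payload": {
  "rows": [
    [0,0,-0.7,0],
    [0,0,-1.4,0],
    [0,0,-1.4,0],
    [0,0,-1.4,0]
  ]
}}

```text
time: 9.02
tool_pos: [601.0, 5.6, 63.3]
tcp_rot: [-0.907, 1.56, -0.811]
contact_force: [-1.2, -3.0, 10.5]
grip_width: 15.7
```

```bash
python3 -c "
from h import *
lift('w7');print(get_obs()['moment'])"
```

```text
w7 t 9.02 tcp [601.    5.6  63.3] F [-1.2 -3.  10.5] topz 45.46 +-0.03 front row 88 edge y 95.1 tip y 135.0 finger [ 0.0072 -0.0076]
[-0.11650408  0.34385581 -0.06200881]
```

```bash
python3 -c "
from h import *
lift('w8')
s=capture('scene');w=cv2.cvtColor(cv2.imread('pics/w8.png'),4)
out=np.zeros((600,800,3),np.uint8);out[:,:400]=cv2.resize(w[0:225,245:395],(400,600));out[:,400:]=cv2.resize(s[180:330,340:480],(400,600));save('fin',out);print(get_obs()['tool_pos'],get_obs()['contact_force'],get_obs()['dq'].round(3))"
```

```text
w8 t 9.07 tcp [601.    5.6  63.3] F [-0.3 -2.8  9.6] topz 45.46 +-0.03 front row 88 edge y 95.1 tip y 135.0 finger [ 0.0072 -0.0076]
[600.9483068    5.67493226  63.26006143] [-2.16644077 -4.58957679  8.87058047] [-0.     0.001  0.    -0.    -0.001  0.   ]
```

View pics/fin.png

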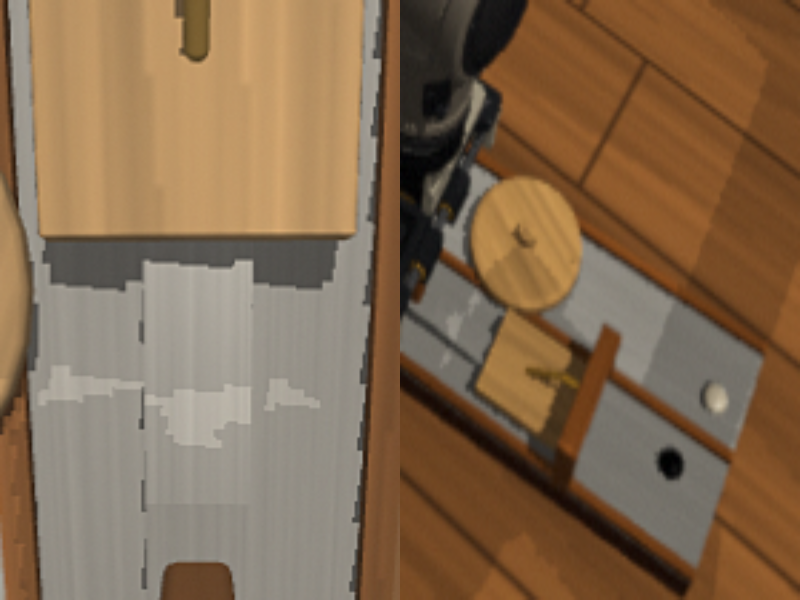

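The blade is central and straight under the gate, still gripped, with the grip at the bottom of the left view. The lid and both stones haven't moved, and the arm is at rest. Handing in.

```bash
python3 -c "
from h import *
print(close_job())"
```

```text
the job is handed in; nothing more can be done
None
```

I picked up the smaller steel gauge by its grip and laid the blade flat in the gated lane. I then slid it under the gate until the gate began to lift, and handed the job in still gripping and holding it there, at about 9 s of the 64 s allowed.

- **Gate lift:** the wrist camera showed the front edge about 1.0 mm above rest (44.45 to 45.46 mm on my scale). Working from the taper, the travel since contact gives about 0.9–1.2 mm, so the two roughly agree.
- **Drag:** it rose from about 4–5 N on the bed alone to about 9 N with the gate lifted. The gauge was held still at the end, where the force along the slide was about 3–5 N.
- **Hold:** the hand pushes down with about 9–10 N, and the fingers read 15.7 mm on the 16 mm grip.
- **Flatness:** the hand tilted about 0.4° and rose 0.5 mm while sliding. Pressing down brought it back to the height it had when the blade was flat on the bed (63.3 mm). The wrist moment also fits a flat blade, but the hand's tilt did not go away and I did not measure the blade's flatness directly.
- **Gate height:** the absolute height from the camera was about 1.5 mm lower than the given sizes allow, so I relied only on the change in height.
- **Other objects:** the lid and both stones were unmoved in the last picture. I did not check the funnel again at the end, but the arm never went near it.

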